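Unlatch a hinged-leaf drill jig and unload the drilled bar

TASK

The drilled flat bar is still shut in the drill jig. Push the jig's latch lever (red ball) over to the left until it drops clear, lift the hinged leaf by the rod on its side and swing it right back until it rests open on its stop. Then take the bar out and lay it flat in the blue parts tray, set down and not dropped, leaving the loose things around the jig where they are.

Things in the scene. Friction and masses are not known exactly. Their poses are not given: they have to be found in the camera images.
- jig: Hinged-leaf drill jig, fixed. Origin on the worktop under the middle of the nest; x points from the latch at its front to the leaf hinge at its back, y to the jig's left, z up; all jig sizes are in this frame. Dark steel base on four feet: x -74..+82, y -40..+40 mm, top face 30 mm above the worktop; hinge ears at the back reach 59 mm.
- leaf (a joint): Angle of the jig's bright steel leaf about the jig's y axis through leaf_hinge, rad: 0 shut (level), 1.57 upright, 1.92 back on its stop. Shut, it spans jig x -62..+70, y -28..+28, z 44..54 mm, with a 14 mm wide tongue out to x = -78 under the latch nose. 0.32 kg; let go before 1.4 it falls shut, past about 1.73 it falls back to the stop. Latched, it lifts by 1 to 2 mm only.
- leaf_hinge (a point): Middle of the leaf's hinge axis (along the jig's y), 70 mm behind the jig's origin and 49 mm above the worktop.
- leaf_rod (a point): Middle of the free part of the leaf's lift rod (10 mm diameter, along the jig's y); with the leaf shut at jig x = -45, y = -70, z = 49 mm, 115 mm from the hinge axis. The rod sticks out of the leaf's right edge from y = -28 to -95 and ends in a black 18 mm collar to y = -105 mm; beyond the base's edge (y = -40) only the worktop is under it. Turns with the leaf.
- latch (a joint): Angle of the latch lever about the jig's x axis through latch_pivot, rad: at the start 0 to 0.12, upright with its nose over the leaf's tongue; grows as the ball goes to the jig's left (+y). Nose clear from 0.4; past about 0.45 the lever falls over by itself to its stop at 1.42, nearly level. Light: under 1 N at the ball moves it.
- latch_knob (a point): Centre of the red ball (22 mm diameter) at the top of the latch lever, 86 mm from the pivot; upright it is at jig x = -86, y = 0, z = 112 mm. The lever below it is a flat bar 14 mm wide and 7 mm thick.
- latch_pivot (a point): Pivot of the latch lever, at the front of the jig: jig x = -86, y = 0, z = 26 mm.
- bar_center (a point): Centre (half-way up) of the dark flat steel bar, 30 x 100 x 6 mm: its long side is along its y, its thickness along z. At the start it lies in the jig's nest with its long side along the jig's x, its underside 36 mm above the worktop. 0.1 to 0.2 kg.
- tray: Blue steel parts tray, fixed, 110 mm (x) by 156 mm (y) outside, 18 mm high, walls and floor 3 mm thick. Origin at the centre of its underside.
- nozzle_tin: Bystander: yellow and blue round tin, 70 mm diameter, 52 mm high, origin under its centre.
- blank: Bystander: rusty flat bar blank, 30 x 90 x 6 mm, lying behind the jig, origin under its centre.
- magnet: Bystander: red arrow-shaped welding magnet, 74 x 103 x 16 mm, origin under its centre.
- tube: Bystander: rusty square tube offcut, 30 x 60 x 30 mm, origin under its centre.
- nest (a point): Middle of the nest, jig z = 36 mm, on a level with the bar's underside. The bar rests on small pads at jig x = -34 and +34 mm; pins of 8 mm diameter, tops at z = 41 mm, stand 1 mm clear of it at (x, y) = (+-34, +-20) and (+-55, 0) mm. Between the pads, beside and under the bar, it is clear down to the base at 30 mm. Axes as the jig's.

How it is judged:
By the outcome, as a careful person would: the job done as asked, in the order asked, and still so for the second after the job is handed in, with the robot touching nothing.
It also fails if it takes over 59 s, if anything falls off the work surface, if the arm or the gripper's body presses on something with over 40 N, if the wrist force passes 120 N, or if a joint passes its speed limit or range.

ROBOT

A 6-joint arm with a two-finger parallel gripper is mounted at the origin on a cart in front of the work surface, level with it; the furniture and walls round the work are solid. World frame = base frame: x ahead of the robot, y to its left, z up, the work surface at z = 0. Lengths are in m, angles in rad, forces in N, time in s.
With the tool pointing down it reaches from about 0.325 to 0.925 m from the base axis. Payload 3.1 kg.
Tool frame: the origin (TCP) lies midway between the tips of the shut fingers; the grasp point (between the pads) lies 19 mm behind it; z points along the fingers, y is the line along which they close (so a half turn about z gives the same grasp; the last joint's range is limited). The gripper opens to 85 mm and grips with 20 to 120 N. Pads are 22 mm wide; open, the fingers measure 114 mm over their backs; the gripper's body (76 mm by 85 mm) begins 54 mm behind the grasp point. The pads swing forward as they close: fully open they stand 13 mm farther back than shut.
Start: joints at [-1.458, 0.217, 1.613, -0, 1.311, -0.112], TCP at [0.139, -0.609, 0.231] pointing down, gripper open.
Joint ranges: [-2.75, 2.75], [-0.78, 2.1], [0.31, 2.55], [-1.13, 4.27], [0.13, 2.63], [-2.58, 2.58]. Speed limits (rad/s): [2.79, 2.79, 3.14, 3.14, 3.14, 3.14].

INTERFACE

Orientations are given as a 3x3 rotation matrix whose columns are the frame's x, y, z axes.
In Python, from cell import bot, snapshot, calibration, ticket gives the robot as it stands.
- The arm moves only by the tool arm_command, never from a script. Its argument "deltas" is a list of rows, each a list of 3 entries, a list of its own where there are three numbers: the shift along the tool's x, y, z in units of 0.025 m (1.0 is 0.025 m), then the turn about the tool's z in units of 0.1 rad (1.0 is 0.1 rad), then the gripper command: -1 is fully open, 1 is shut, values between are in proportion. In form: [[[x, y, z], twist, grip], ...]. A call has 1 to 20 rows; each row shifts and turns the commanded pose from where the row before left it, along the tool's axes as they then stand; what a row does not reach is not made up. A row lasts 1/12 s, in which the tool goes at most 41.7 mm and 7.16 degrees, less where a joint would pass 70% of its speed; a pose out of reach is approached as far as the arm can. A call with a number of a shift or a turn outside -1 to 1 is refused whole. A call with a gripper value outside its range is refused whole. The fingers move at their own pace and stop on an object; "squeeze" is the grip in N (left out, the last holds). Time passes only in rows, so rows that do not move let the fingers close. It gives the time, the measured TCP pose, the force, the opening and the grip force at its end, in the units of the state.
- bot.get_obs(): the state, without advancing time (a new reading comes with each control period).
- snapshot(name): name is "scene" or "side" or "wrist"; returns (picture, depth): 384x512x3 uint8, red, green, blue; 384x512 float32, m along the optical axis (not along the pixel's ray), 0 where there is no reading.
- calibration(name): a dict with "mtx" (3x3 intrinsics, pixels), "k1" (the pictures are not rectified: a ray, as slopes to the right and down, at radius r is drawn at 1 + k1 r^2 times it, then the intrinsics apply), "pose" (4x4, takes a point from camera to world coordinates). Camera axes: x right, y up, looking along -z (the intrinsics and any distortion apply to the point x, -y, -z); pixel columns grow to the right and rows downward; lengths in m; the calibration is good to about 2 mm. A picture is of the moment at which its call begins: read the wrist's pose just before it. calibration takes no time and is no camera call; for the wrist camera it gives the pose at the moment of the call.
- ticket.finish_job(): hands the job in; it is judged then, once.
The state is a dict: "t": time; "q": joint angles; "qd": joint speeds; "joint_torque": joint torques, N m; "tool_pos": TCP position; "tcp_rot": TCP orientation; "ft_force": force on the tool from outside, world axes, zero at the start; "torque": the same for the moment, N m; "finger_gap": opening from 0.0 (shut) to 1.0 (fully open); "gripper_force": force on a finger pad.
Only numpy, scipy, OpenCV 4.12 (cv2) and the standard library are available. Lean on these libraries where they do the work, as an engineer would, in place of code of your own. Each camera call takes 0.05 s, during which the arm holds its last target. There are 200 camera calls.

## Working session

There is one attempt and no reset: what is moved stays moved. The work goes in short steps, Python scripts to look and compute and a tool call to move; the robot and the scene stay as the last step left them, time stands still between calls to the robot, and variables do not carry over. Pictures are saved under pics/ and viewed, at most 14 in all, crops included, and the job is handed in when it is done.

Besides the shell and the picture viewer there is one more tool, called after "Emit:" as name(argument=value, ...) on one line, values as JSON. arm_command: Moves the arm, as the interface text tells. Its arguments: {"type":"object","properties":{"deltas":{"type":"array"},"squeeze":{"type":"number"}},"required":["deltas"]}

```bash
mkdir -p pics; ls
cat > h.py <<'E'
import numpy as np, cv2
from cell import bot, snapshot, calibration, ticket
def snap(n,f):
    c=calibration(n); im,d=snapshot(n); cv2.imwrite('pics/'+f+'.png',im[:,:,::-1]); np.savez('pics/'+f+'.npz',im=im,d=d,m=c['mtx'],k=c['k1'],p=c['pose']); return im,d,c
def load(f):
    z=np.load('pics/'+f+'.npz'); return z['im'],z['d'],dict(mtx=z['m'],k1=float(z['k']),pose=z['p'])
def slopes(c,uv):
    uv=np.atleast_2d(np.array(uv,float)); m=c['mtx']
    s=np.c_[(uv[:,0]-m[0,2])/m[0,0],(uv[:,1]-m[1,2])/m[1,1]]; x=s.copy()
    for _ in range(20): x=s/(1+c['k1']*(x**2).sum(1,keepdims=True))
    return x
def plane(c,uv,z):
    x=slopes(c,uv); d=np.c_[x[:,0],-x[:,1],-np.ones(len(x))]@c['pose'][:3,:3].T; o=c['pose'][:3,3]
    return o+d*((z-o[2])/d[:,2])[:,None]
def cloud(d,c):
    v,u=np.nonzero(d>0); x=slopes(c,np.c_[u,v]); z=d[v,u][:,None]
    P=np.c_[x[:,:1]*z,-x[:,1:]*z,-z]@c['pose'][:3,:3].T+c['pose'][:3,3]
    out=np.full(d.shape+(3,),np.nan); out[v,u]=P; return out
def proj(c,P):
    P=np.atleast_2d(P); q=(P-c['pose'][:3,3])@c['pose'][:3,:3]; s=np.c_[q[:,0],-q[:,1]]/-q[:,2:]
    s=s*(1+c['k1']*(s**2).sum(1,keepdims=True)); return np.c_[s[:,0]*c['mtx'][0,0]+c['mtx'][0,2],s[:,1]*c['mtx'][1,1]+c['mtx'][1,2]]
E
python3 - <<'E'
from h import *
a=snap('scene','s0')[0]; b=snap('side','d0')[0]
for n in('scene','side','wrist'): print(n,calibration(n)['pose'].round(3).tolist())
snap('wrist','w0'); o=bot.get_obs(); print(o['t'],o['tcp_rot'].round(3) if hasattr(o['tcp_rot'],'round') else o['tcp_rot'])
E
```

```text
pics
scene [[0.754, 0.392, -0.528, -0.121], [-0.657, 0.462, -0.595, -0.753], [0.011, 0.795, 0.606, 0.898], [0.0, 0.0, 0.0, 1.0]]
side [[-0.898, 0.207, -0.389, 0.18], [-0.44, -0.42, 0.793, 0.869], [0.001, 0.884, 0.468, 0.567], [0.0, 0.0, 0.0, 1.0]]
wrist [[0.223, 0.94, 0.258, 0.204], [-0.975, 0.216, 0.057, -0.594], [-0.002, -0.264, 0.964, 0.372], [0.0, 0.0, 0.0, 1.0]]
0.15 [[ 0.975  0.223 -0.   ]
 [ 0.223 -0.975  0.002]
 [ 0.    -0.002 -1.   ]]
```

View pics/s0.png

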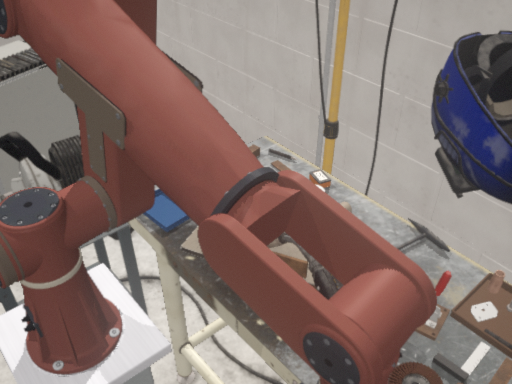

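View pics/d0.png

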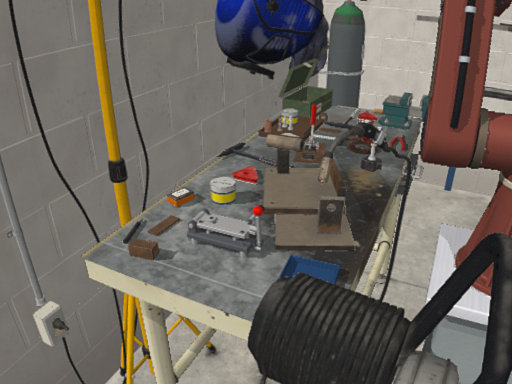

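The side view shows the jig near (225,230), the ball at (258,211), the tray at (310,270) partly hidden by the hose, the tin at (223,190), and the magnet, blank and tube around the jig. The arm blocks the scene camera.

Run:
```python
from h import *
im,d,c=load('d0'); P=cloud(d,c)
hsv=cv2.cvtColor(im,cv2.COLOR_RGB2HSV)
def show(n,mask):
    k,l,s,ce=cv2.connectedComponentsWithStats(mask.astype(np.uint8))
    for i in range(1,k):
        if s[i,4]>15:
            q=P[l==i]; q=q[~np.isnan(q[:,0])]
            if len(q): print(n,s[i].tolist(),np.median(q,0).round(3),q.min(0).round(3),q.max(0).round(3))
W=np.zeros(d.shape,bool);W[150:300,100:380]=1
show('red',W&((hsv[...,0]<5)|(hsv[...,0]>175))&(hsv[...,1]>200)&(hsv[...,2]>120))
show('blue',W&(hsv[...,0]>100)&(hsv[...,0]<125)&(hsv[...,1]>150))
x=P[...,0];y=P[...,1];z=P[...,2]
# leaf top
J=W&(z>.045)&(z<.062)&(np.indices(d.shape)[1]<262)&(np.indices(d.shape)[1]>185)&(np.indices(d.shape)[0]>205)
q=P[J]; print(len(q)); r=cv2.minAreaRect((q[:,:2]*1000).astype(np.float32)); print(r, q.mean(0))
print(P[[228,215,240,222,222],[230,200,225,160,178]].round(3))
crop=cv2.resize(im[165:300,120:370],None,fx=3.2,fy=3.2,interpolation=cv2.INTER_CUBIC); cv2.imwrite('pics/d0c.png',crop[:,:,::-1])
```

```text
red [234, 176, 20, 6, 34] [ 0.723 -0.142  0.01 ] [ 0.687 -0.145  0.006] [ 0.753 -0.137  0.017]
red [254, 206, 8, 9, 62] [0.519 0.175 0.117] [0.511 0.162 0.108] [0.527 0.18  0.122]
blue [281, 256, 59, 27, 836] [0.388 0.17  0.005] [0.331 0.152 0.001] [0.443 0.232 0.02 ]
1097
((615.6500244140625, 149.61351013183594), (166.71728515625, 124.96939086914062), 24.492101669311523) [0.60746089 0.16666897 0.05388697]
[[0.587 0.175 0.054]
 [0.676 0.161 0.056]
 [0.591 0.192 0.031]
 [0.796 0.165 0.006]
 [0.761 0.138 0.001]]
```

View pics/d0c.png

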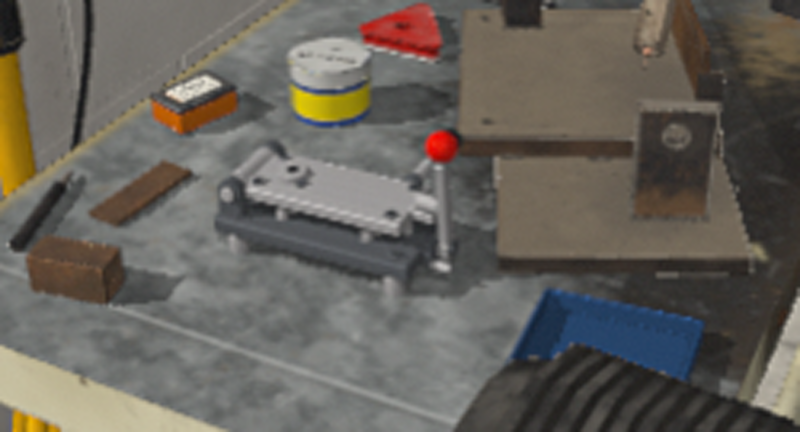

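Emit:
arm_command(deltas=[[[0,0,-1],0,-1],[[0,0,-1],0,-1],[[0,0,-1],0,-1],[[0,0,-1],0,-1],[[0.84,-0.98,0],0,-1],[[0.84,-0.98,0],0,-1],[[0.84,-0.98,0],0,-1],[[0.84,-0.98,0],0,-1],[[0.84,-0.98,0],0,-1],[[0.84,-0.98,0],0,-1],[[0.84,-0.98,0],0,-1],[[0.84,-0.98,0],0,-1],[[0.84,-0.98,0],0,-1],[[0.84,-0.98,0],0,-1],[[0.84,-0.98,0],0,-1],[[0.84,-0.98,0],0,-1],[[0.84,-0.98,0],0,-1],[[0.84,-0.98,0],0,-1],[[0.84,-0.98,0],0,-1],[[0.84,-0.98,0],0,-1]])

```text
t: 1.82
tool_pos: [0.3797, -0.1506, 0.3311]
tcp_rot: [[0.975, 0.223, 0.0], [0.223, -0.975, -0.0], [0.0, 0.0, -1.0]]
ft_force: [1.0, -0.9, -0.5]
finger_gap: 0.998
gripper_force: 0.0
```

Emit:
arm_command(deltas=[[[0.84,-0.98,0],0,1],[[0.84,-0.98,0],0,1],[[0.84,-0.98,0],0,1],[[0.84,-0.98,0],0,1],[[0.84,-0.98,0],0,1],[[0.84,-0.98,0],0,1],[[0,0,0],-1,1],[[0,0,0],-1,1],[[0,0,0],-1,1],[[0,0,0],-1,1],[[0,0,0],-1,1],[[0,0,0],-1,1],[[0,0,0],-1,1],[[0,0,0],-1,1],[[0,0,0],-1,1],[[0,0,0],-1,1],[[0,0,0],-1,1],[[0,0,0],-1,1],[[0,0,0],-1,1],[[0,0,0],-0.5,1]])

```text
t: 3.48
tool_pos: [0.4693, 0.0192, 0.3309]
tcp_rot: [[-0.008, 1.0, -0.001], [1.0, 0.008, 0.0], [0.0, -0.001, -1.0]]
ft_force: [-0.8, -0.1, -0.4]
finger_gap: -0.004
gripper_force: 0.0
```

Run:
```python
from h import *
o=bot.get_obs(); print(o['t'],o['tool_pos'],np.round(o['tcp_rot'],3).tolist(),o['q'])
im,d,c=snap('wrist','w1')
cv2.imwrite('pics/w1b.png',cv2.resize(im,(800,600))[:,:,::-1])
im,d,c=snap('scene','s1')
```

```text
3.4833 [0.46926184 0.01918946 0.33087838] [[-0.008, 1.0, -0.001], [1.0, 0.008, 0.0], [0.0, -0.001, -1.0]] [-1.08731058e-01 -1.91430059e-01  1.84122355e+00 -3.31662812e-06
  1.49256278e+00 -1.16950870e-01]
```

View pics/w1b.png

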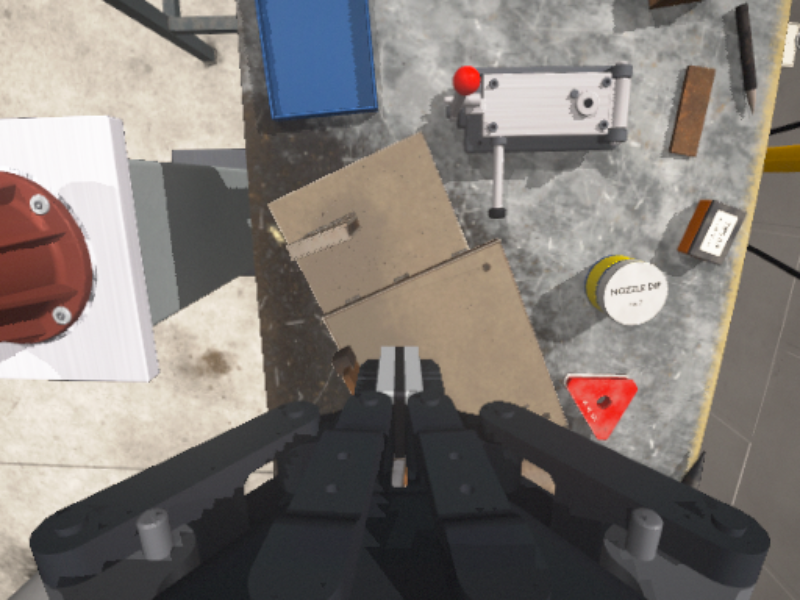

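The wrist view shows everything: ball at (467,80), leaf from (483,68) to (612,138), rod down to the collar at (497,212), tray at (315,55), and tin, magnet and blank well clear. There are brown plates between the rod and the gripper.

```bash
cat > m.py <<'E'
from h import *
im,d,c=load('w1'); P=cloud(d,c); hsv=cv2.cvtColor(im,cv2.COLOR_RGB2HSV).astype(int)
s=1.5625
V,U=np.indices(d.shape)
W=(V*s<150)&(U*s>440)&(U*s<650); z=P[...,2]
leaf=W&(z>.049)&(z<.060)&(U*s>480)&(V*s<140)
leaf=cv2.morphologyEx(leaf.astype(np.uint8),cv2.MORPH_OPEN,np.ones((9,9)))>0
uv=np.c_[U[leaf],V[leaf]]; print('leafz',np.median(z[leaf]))
q=plane(c,uv,.054)[:,:2]; r=cv2.minAreaRect((q*1000).astype(np.float32)); print('leaf',r)
ball=W&((hsv[...,0]<6)|(hsv[...,0]>174))&(hsv[...,1]>180)&(hsv[...,2]>100)
b=[U[ball].mean(),V[ball].mean()]; print('ball',plane(c,b,.112)[0],np.nanmin(P[ball],0),np.nanmax(P[ball],0))
col=(z>.03)&(z<.062)&(V*s>140)&(V*s<222)&(U*s>485)&(U*s<510)
q=P[col]; print('rod n',len(q)); 
for lo in range(140,220,10):
    k=col&(V*s>=lo)&(V*s<lo+10)
    if k.sum(): print(lo,plane(c,[U[k].mean(),V[k].mean()],.049)[0].round(4))
blue=(hsv[...,0]>98)&(hsv[...,0]<125)&(hsv[...,1]>150)&(V*s<130)&(U*s>240)&(U*s<400)
q=P[blue]; q=q[~np.isnan(q[:,0])]; print('tray',q.min(0),q.max(0)); 
cs=np.array([[271,118],[376,110]])/s; print('near rim',plane(c,cs,.018).round(4))
print('plates',np.nanmax(z[(V*s>140)&(V*s<420)&(U*s>260)&(U*s<560)]), P[int(232/s),int(340/s)],P[int(300/s),int(480/s)],P[int(190/s),int(420/s)],P[int(365/s),int(345/s)])
E
python3 m.py
```

```text
leafz 0.053618176391063255
leaf ((613.7527465820312, 162.5898895263672), (140.20697021484375, 62.01514434814453), 3.7309486865997314)
ball [0.52081795 0.16798658 0.112     ] [0.51066055 0.15796324 0.11484205] [0.52958547 0.17529663 0.12250919]
rod n 368
140 [0.5624 0.124  0.049 ]
150 [0.563  0.1147 0.049 ]
160 [0.5633 0.105  0.049 ]
170 [0.5638 0.0955 0.049 ]
180 [0.5639 0.0858 0.049 ]
190 [0.5644 0.0767 0.049 ]
200 [0.5655 0.0659 0.049 ]
210 [0.5656 0.0576 0.049 ]
tray [3.26864025e-01 1.53060560e-01 1.41503663e-04] [0.44275362 0.26604664 0.01957318]
near rim [[0.3358 0.1509 0.018 ]
 [0.4437 0.1588 0.018 ]]
plates 0.3855976594378057 [0.41604677 0.04566466 0.11028119] [ 0.55641318 -0.03538628  0.03848932] [0.48869997 0.08059862 0.01819817] [ 0.41057541 -0.09951635  0.06632244]
```

Emit:
arm_command(deltas=[[[0.96,0.51,0],0,1],[[0.96,0.51,0],0,1],[[0.96,0.51,0],0,1],[[0.96,0.51,0],0,1],[[0,0,1],0,1],[[0,0,1],0,1],[[0,0,1],0,1],[[0,0,1],0,1],[[0,0,1],0,1],[[0,0,1],0,1],[[0,0,1],0,1],[[0,0,1],0,1],[[0,0,1],0,1],[[0,0,0.84],0,1],[[0,0,0],0,1]])

```text
t: 4.83
tool_pos: [0.5155, 0.1149, 0.0801]
tcp_rot: [[-0.003, 1.0, -0.011], [1.0, 0.002, -0.001], [-0.001, -0.011, -1.0]]
ft_force: [-0.8, 0.5, -0.5]
finger_gap: -0.001
gripper_force: 0.0
```

Emit:
arm_command(deltas=[[[0.4,0,0],0,1],[[0.4,0,0],0,1],[[0.4,0,0],0,1],[[0.4,0,0],0,1],[[0.4,0,0],0,1],[[0.4,0,0],0,1],[[0.4,0,0],0,1],[[0.2,0,0],0,1],[[0,0,0],0,1],[[0,0,0],0,1],[[0,0,0],0,1]])

```text
t: 5.75
tool_pos: [0.5197, 0.1901, 0.0851]
tcp_rot: [[-0.004, 1.0, -0.0], [1.0, 0.004, -0.0], [-0.0, -0.0, -1.0]]
ft_force: [-0.4, 0.0, 0.7]
finger_gap: 0.003
gripper_force: 0.0
```

Run:
```python
from h import *
im,d,c=snap('side','d1'); a=cv2.resize(im[140:290,140:340],None,fx=3,fy=3)
cv2.imwrite('pics/d1c.png',a[:,:,::-1])
```

```text
(no output)
```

View pics/d1c.png

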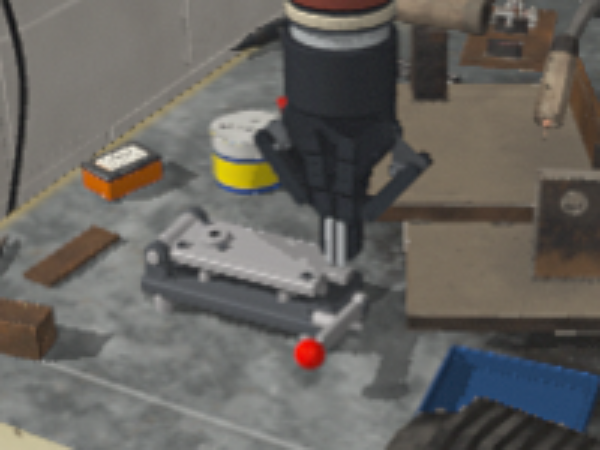

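The latch ball now lies at the left, at (310,354) in the crop, so the latch is clear. Next is the rod.

Emit:
arm_command(deltas=[[[0,0,-1],0,1],[[0,0,-1],0,1],[[0,0,-1],0,0.3],[[-1,0.45,0],0,0.3],[[-1,0.45,0],0,0.3],[[-1,0.45,0],0,0.3],[[-1,0.45,0],0,0.3],[[0,0,0],-0.5,0.3],[[0,0,1],0,0.3],[[0,0,1],0,0.3],[[0,0,1],0,0.3],[[0,0,0.6],0,0.3],[[0,0,0.6],0,0.3],[[0,0,0.6],0,0.3],[[0,0,0.4],0,0.3],[[0,0,0],0,0.3],[[0,0,0],0,0.3]])

```text
t: 7.22
tool_pos: [0.5648, 0.0902, 0.0298]
tcp_rot: [[-0.053, 0.999, -0.001], [0.999, 0.053, -0.0], [-0.0, -0.001, -1.0]]
ft_force: [0.8, -0.4, 0.5]
finger_gap: 0.349
gripper_force: 0.0
```

Run:
```python
from h import *
o=bot.get_obs(); print(o['tool_pos'],o['finger_gap'],o['ft_force'],np.round(o['tcp_rot'],3).tolist())
im,d,c=snap('wrist','w2')
cv2.imwrite('pics/w2b.png',cv2.resize(im,(640,480))[:,:,::-1])
```

```text
[0.56478721 0.09017378 0.02981151] 0.34917516938714405 [ 0.76498745 -0.40802855  0.52429031] [[-0.053, 0.999, -0.001], [0.999, 0.053, -0.0], [-0.0, -0.001, -1.0]]
```

View pics/w2b.png

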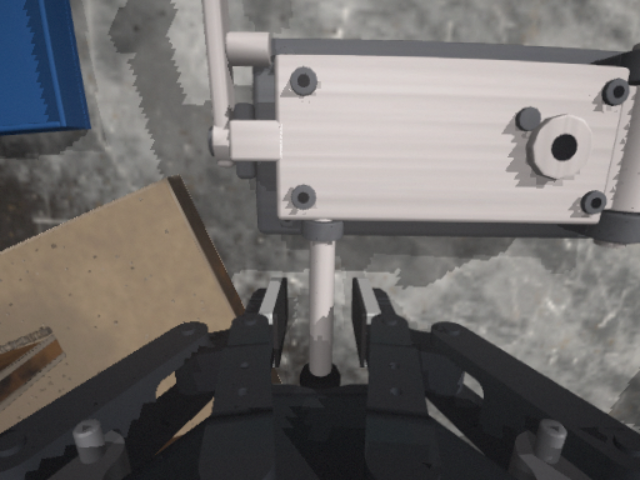

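Rod centred between the open fingers at (320,300), tongue free of the latch. Close and start lifting.

Emit:
arm_command(deltas=[[[0,0,0],0,1],[[0,0,0],0,1],[[0,0,0],0,1],[[0,0,0],0,1],[[0.0,0.033,-0.551],0,1],[[0,0.099,-0.543],0,1],[[0,0.163,-0.527],0,1],[[0,0.225,-0.504],0,1],[[0,0,0],0,1]], squeeze=30)

```text
t: 8.02
tool_pos: [0.5776, 0.0909, 0.0853]
tcp_rot: [[-0.054, 0.999, -0.003], [0.999, 0.054, -0.001], [-0.001, -0.003, -1.0]]
ft_force: [-6.1, -1.5, 1.4]
finger_gap: 0.101
gripper_force: 29.6
```

Emit:
arm_command(deltas=[[[0,0.284,-0.473],0,1],[[0,0.338,-0.436],0,1],[[0,0.388,-0.392],0,1],[[0,0.432,-0.343],0,1],[[0,0.47,-0.289],0,1],[[0,0.501,-0.23],0,1],[[0,0.525,-0.169],0,1],[[0,0,0],0,1]])

```text
t: 8.68
tool_pos: [0.6553, 0.0941, 0.1459]
tcp_rot: [[-0.054, 0.999, 0.007], [0.999, 0.054, -0.002], [-0.002, 0.007, -1.0]]
ft_force: [-3.8, -2.5, 9.2]
finger_gap: 0.102
gripper_force: 31.0
```

Run:
```python
from h import *
im,d,c=snap('side','d2'); a=cv2.resize(im[100:290,120:340],None,fx=2.7,fy=2.7)
cv2.imwrite('pics/d2c.png',a[:,:,::-1])
```

```text
(no output)
```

View pics/d2c.png

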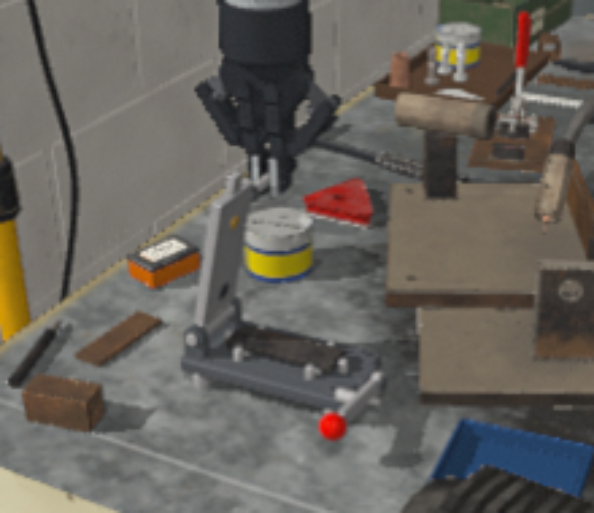

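Emit:
arm_command(deltas=[[[0,0.542,-0.105],0,1],[[0,0.55,-0.039],0,1],[[0,0.551,0.027],0,1],[[0,0.544,0.093],0,1],[[0,0.267,0.071],0,1],[[0,0.1,0.03],0,1],[[0,0,0],0,1],[[0,0,0],0,1]])

```text
t: 9.4
tool_pos: [0.7167, 0.0967, 0.1405]
tcp_rot: [[-0.053, 0.999, 0.003], [0.999, 0.053, -0.003], [-0.003, 0.003, -1.0]]
ft_force: [0.6, -5.8, 0.7]
finger_gap: 0.101
gripper_force: 31.9
```

Emit:
arm_command(deltas=[[[0,0,0],0,0.3],[[0,0,0],0,0.3],[[0,0,0],0,0.3],[[0,0,-0.5],0,0.3],[[0,0,-1],0,0.3],[[0,0,-1],0,0.3],[[0,0,-1],0,0.3],[[0,0,-1],0,0.3],[[0.56,-0.88,0],0,0.1],[[0.56,-0.88,0],0,0.1],[[0.56,-0.88,0],0,0.1],[[0.56,-0.88,0],0,0.1],[[0.56,-0.88,0],0,0.1],[[0,0,0],-1,0.1],[[0,0,0],-1,0.1],[[0,0,0],-1,0.1],[[0,0,0],-1,0.1],[[0,0,0],-1,0.1],[[0,0,0],-1,0.1],[[0,0,0],-1,0.1]])

```text
t: 11.07
tool_pos: [0.6017, 0.1633, 0.2535]
tcp_rot: [[-0.689, 0.725, 0.001], [0.725, 0.689, 0.001], [-0.0, 0.001, -1.0]]
ft_force: [-0.3, -0.1, -0.3]
finger_gap: 0.449
gripper_force: 0.0
```

Emit:
arm_command(deltas=[[[0,0,0],-1,0.1],[[0,0,0],-1,0.1],[[0,0,0],-1,0.1],[[0,0,0],-1,0.1],[[0,0,0],-1,0.1],[[0,0,0],-1,0.1],[[0,0,0],-1,0.1],[[0,0,0],-1,0.1],[[0,0,0.8],-0.7,0.1],[[0,0,0.8],0,0.1],[[0,0,0],0,0.1],[[0,0,0],0,0.1]])

```text
t: 12.07
tool_pos: [0.6006, 0.1628, 0.2115]
tcp_rot: [[-0.999, -0.053, -0.003], [-0.053, 0.999, -0.0], [0.003, 0.0, -1.0]]
ft_force: [0.1, 0.3, 0.0]
finger_gap: 0.452
gripper_force: 0.0
```

Run:
```python
from h import *
o=bot.get_obs(); print(o['q'])
im,d,c=snap('wrist','w3')
cv2.imwrite('pics/w3b.png',cv2.resize(im,(640,480))[:,:,::-1]); snap('scene','s3'); snap('side','d3')
```

```text
[ 1.51860390e-01  2.29595285e-01  1.63628721e+00  3.81948791e-04
  1.27850102e+00 -1.47242825e+00]
```

View pics/w3b.png

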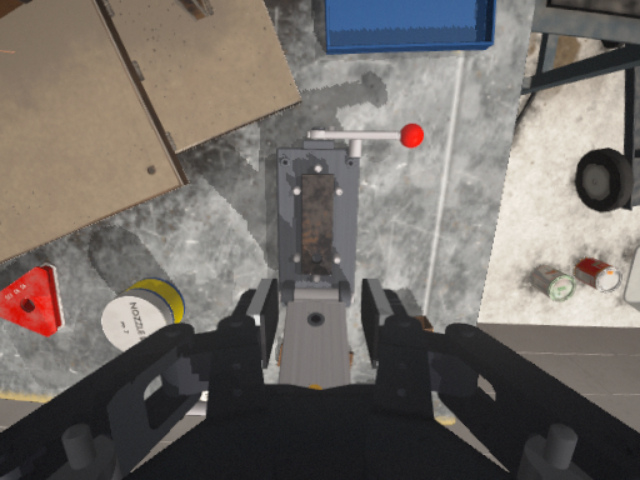

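The leaf is lying back open. The bar is in the nest at (317,225), with its pins visible around it, and the tray's rim runs from (327,52) to (493,48).

Run:
```python
from h import *
im,d,c=load('w3'); s=1.25
print('pins/bar', plane(c,np.array([[318,169],[317.5,279]])/s,.041).round(4).tolist())
print('pins', plane(c,np.array([[297,191],[339,191],[296.5,259],[338,259]])/s,.041).round(4).tolist())
print('bar ends', plane(c,np.array([[302,174],[333,174],[302,274],[331,274]])/s,.042).round(4).tolist())
print('tray rim', plane(c,np.array([[327,52],[493,48]])/s,.018).round(4).tolist())
for f in('s3','d3','w3','w1'):
    im,d,c=load(f); P=cloud(d,c); hsv=cv2.cvtColor(im,cv2.COLOR_RGB2HSV).astype(int)
    b=(hsv[...,0]>98)&(hsv[...,0]<125)&(hsv[...,1]>150)&(np.abs(P[...,0]-.39)<.12)&(np.abs(P[...,1]-.22)<.13)&(P[...,2]<.025)
    if b.sum()>20:
        q=P[b]; print(f,b.sum(),q.min(0).round(3),q.max(0).round(3), cv2.minAreaRect((q[:,:2]*1000).astype(np.float32)))
```

```text
pins/bar [[0.5523, 0.1594, 0.041], [0.6611, 0.1646, 0.041]]
pins [[0.5737, 0.1408, 0.041], [0.5716, 0.1802, 0.041], [0.641, 0.1427, 0.041], [0.6388, 0.1838, 0.041]]
bar ends [[0.5576, 0.1449, 0.042], [0.5561, 0.1735, 0.042], [0.6562, 0.1488, 0.042], [0.6546, 0.1778, 0.042]]
tray rim [[0.4471, 0.162, 0.018], [0.4333, 0.3157, 0.018]]
d3 840 [0.33  0.151 0.001] [0.443 0.23  0.02 ] ((386.89813232421875, 189.86782836914062), (109.1721420288086, 69.11491394042969), 5.84030818939209)
w3 2535 [ 0.387  0.158 -0.001] [0.444 0.315 0.02 ] ((414.850830078125, 236.24578857421875), (46.908878326416016, 155.0995635986328), 4.691343784332275)
w1 329 [0.327 0.153 0.   ] [0.443 0.266 0.02 ] ((384.5714416503906, 213.45362854003906), (109.36316680908203, 114.7366714477539), 4.973084926605225)
```

Emit:
arm_command(deltas=[[[-0.23,-0.04,0],0,-0.08],[[0,0,1],0,-0.08],[[0,0,1],0,-0.08],[[0,0,1],0,-0.08],[[0,0,1],0,-0.08],[[0,0,1],0,-0.08],[[0,0,0.6],0,-0.08],[[0,0,0.5],0,-0.08],[[0,0,0.4],0,-0.08],[[0,0,0.4],0,-0.08],[[0,0,0.3],0,-0.08],[[0,0,0],0,-0.08],[[0,0,0],0,-0.08]])

```text
t: 13.3
tool_pos: [0.6077, 0.1619, 0.0324]
tcp_rot: [[-0.999, -0.053, 0.0], [-0.053, 0.999, 0.0], [-0.0, 0.0, -1.0]]
ft_force: [0.6, 1.1, 0.2]
finger_gap: 0.54
gripper_force: 0.0
```

Run:
```python
from h import *
im,d,c=snap('wrist','w4')
cv2.imwrite('pics/w4b.png',cv2.resize(im,(640,480))[:,:,::-1])
```

```text
(no output)
```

View pics/w4b.png

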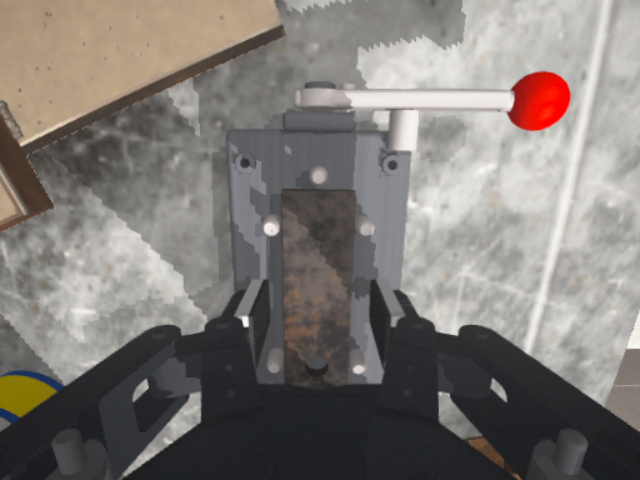

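The bar is centred at (318,290) between the fingers. Close on it with 50 N.

Emit:
arm_command(deltas=[[[0,0,0],0,1],[[0,0,0],0,1],[[0,0,0],0,1],[[0,0,0],0,1],[[0,0,-0.2],0,1],[[0,0,-0.3],0,1],[[0,0,-0.5],0,1],[[0,0,-0.5],0,1],[[0,0,-0.5],0,1],[[0,0,0],0,1]], squeeze=50)

```text
t: 14.18
tool_pos: [0.6106, 0.1625, 0.0869]
tcp_rot: [[-0.999, -0.053, 0.007], [-0.053, 0.999, 0.001], [-0.007, 0.001, -1.0]]
ft_force: [0.6, 0.5, 0.2]
finger_gap: 0.331
gripper_force: 49.6
```

Emit:
arm_command(deltas=[[[0,0,-0.8],0,1],[[0,0,-0.8],0,1],[[0,0,-0.8],0,1],[[0,0,0],0,1]])

```text
t: 14.52
tool_pos: [0.6112, 0.1625, 0.1479]
tcp_rot: [[-0.999, -0.053, 0.01], [-0.053, 0.999, 0.002], [-0.01, 0.001, -1.0]]
ft_force: [1.8, 0.4, -0.9]
finger_gap: 0.332
gripper_force: 49.7
```

Run:
```python
from h import *
o=bot.get_obs(); print(o['tool_pos'],o['q'],o['ft_force'])
im,d,c=snap('side','d5'); a=cv2.resize(im[110:290,120:340],None,fx=2.7,fy=2.7)
cv2.imwrite('pics/d5c.png',a[:,:,::-1])
```

```text
[0.61115258 0.16254452 0.14787993] [ 1.48974434e-01  3.05548848e-01  1.66882751e+00  1.23503884e-04
  1.15734634e+00 -1.47514980e+00] [ 1.81691835  0.42166168 -0.94706128]
```

View pics/d5c.png

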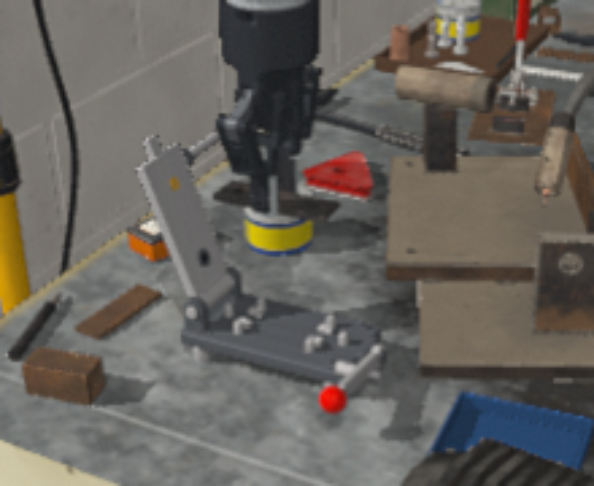

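The bar is held level, the leaf is resting back on its stop, and the nest is empty. Before crossing, a quick check that the space above the tray is free (the coil).

Run:
```python
from h import *
for f in('d3','w1'):
    im,d,c=load(f); P=cloud(d,c).reshape(-1,3)
    q=P[(P[:,2]>.03)&(abs(P[:,0]-.4)<.2)&(abs(P[:,1]-.25)<.2)]
    h,_,_=np.histogram2d(q[:,0],q[:,1],bins=[np.arange(.2,.61,.1),np.arange(.05,.46,.1)]); print(f,h.astype(int).tolist())
im,d,c=load('d3'); P=cloud(d,c); print(P[330,320],P[285,330],P[300,280])
c0=np.array([.385,.233]); p=bot.get_obs(); R=np.array(p['tcp_rot']); v=np.r_[c0-p['tool_pos'][:2],0]; print(R.T@v/.025)
```

```text
d3 [[0, 0, 0, 1104], [0, 0, 0, 693], [149, 505, 0, 0], [491, 4927, 37, 0]]
w1 [[0, 0, 0, 0], [0, 0, 0, 0], [24, 0, 0, 0], [1060, 1659, 0, 0]]
[0.27645506 0.49032763 0.16946818] [0.28982474 0.4106795  0.17772988] [0.33957557 0.47260387 0.18097666]
[ 8.83759893  3.30074855 -0.05960797]
```

Emit:
arm_command(deltas=[[[0.98,0.367,0],0,1],[[0.98,0.367,0],0,1],[[0.98,0.367,0],0,1],[[0.98,0.367,0],0,1],[[0.98,0.367,0],0,1],[[0.98,0.367,0],0,1],[[0.98,0.367,0],0,1],[[0.98,0.367,0],0,1],[[0.98,0.367,0],0,1],[[0,0,0],1,1],[[0,0,0],1,1],[[0,0,0],1,1],[[0,0,0],1,1],[[0,0,0],1,1],[[0,0,0],1,1],[[0,0,0],1,1],[[0,0,0],1,1],[[0,0,0],1,1],[[0,0,0],1,1]])

```text
t: 16.15
tool_pos: [0.3818, 0.2321, 0.1406]
tcp_rot: [[-0.58, 0.814, -0.003], [0.814, 0.58, -0.001], [0.001, -0.003, -1.0]]
ft_force: [0.5, 0.4, -1.9]
finger_gap: 0.33
gripper_force: 49.6
```

Emit:
arm_command(deltas=[[[0,0,0],1,1],[[0,0,0],1,1],[[0,0,0],1,1],[[0,0,0],1,1],[[0,0,0],1,1],[[0,0,0],0.4,1],[[0,0,0],0,1],[[0,0,0],0,1],[[0,0,0],0,1]])

```text
t: 16.9
tool_pos: [0.3824, 0.2324, 0.1415]
tcp_rot: [[-0.085, 0.996, -0.001], [0.996, 0.085, -0.001], [-0.0, -0.001, -1.0]]
ft_force: [0.0, -0.0, -1.9]
finger_gap: 0.33
gripper_force: 49.6
```

Run:
```python
from h import *
o=bot.get_obs(); print(o['tool_pos'],o['q'],o['finger_gap'])
im,d,c=snap('wrist','w6')
cv2.imwrite('pics/w6b.png',cv2.resize(im,(640,480))[:,:,::-1])
```

```text
[0.38237219 0.23239402 0.14148631] [ 3.89011069e-01 -6.72987056e-02  2.09656691e+00  2.54169431e-05
  1.11371608e+00  3.04037326e-01] 0.3297028887630443
```

View pics/w6b.png

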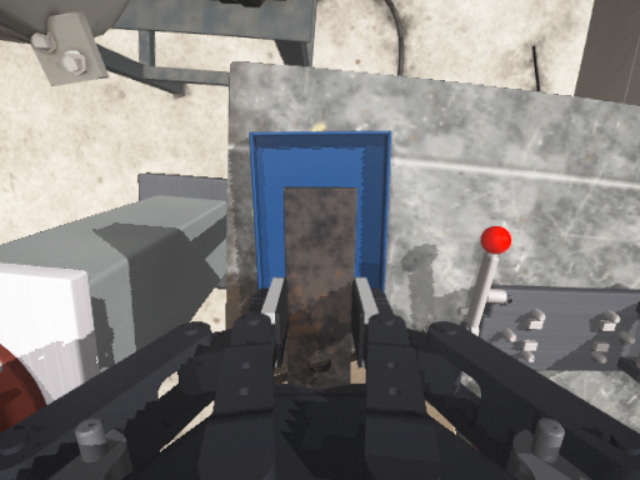

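The bar is aligned over the tray (bar end at (320,188), tray spanning x 250–390 px). Lower it.

Emit:
arm_command(deltas=[[[0,0.1,0.6],0,1],[[0,0,0.8],0,1],[[0,0,0.8],0,1],[[0,0,0.8],0,1],[[0,0,0.7],0,1],[[0,0,0.6],0,1],[[0,0,0.4],0,1],[[0,0,0.3],0,1],[[0,0,0.1],0,1],[[0,0,0.1],0,1],[[0,0,0],0,1]])

```text
t: 17.87
tool_pos: [0.3859, 0.233, 0.0125]
tcp_rot: [[-0.084, 0.996, 0.001], [0.996, 0.084, 0.0], [0.0, 0.001, -1.0]]
ft_force: [-0.6, -0.5, -0.9]
finger_gap: 0.33
gripper_force: 49.6
```

Emit:
arm_command(deltas=[[[0,0,0.06],0,1],[[0,0,0],0,1],[[0,0,0.06],0,1],[[0,0,0],0,1]])

```text
t: 18.2
tool_pos: [0.3857, 0.2329, 0.0096]
tcp_rot: [[-0.084, 0.996, 0.001], [0.996, 0.084, 0.0], [0.0, 0.001, -1.0]]
ft_force: [-0.2, -0.2, -1.5]
finger_gap: 0.331
gripper_force: 49.6
```

Emit:
arm_command(deltas=[[[0,0,0.08],0,1],[[0,0,0],0,1],[[0,0,0.08],0,1],[[0,0,0],0,1],[[0,0,0],0,1]])

```text
t: 18.62
tool_pos: [0.3853, 0.2328, 0.0051]
tcp_rot: [[-0.084, 0.996, -0.0], [0.996, 0.084, -0.0], [-0.0, -0.0, -1.0]]
ft_force: [0.4, 0.4, -0.8]
finger_gap: 0.334
gripper_force: 49.6
```

Emit:
arm_command(deltas=[[[0,0,0.06],0,1],[[0,0,0],0,1],[[0,0,0],0,1]])

```text
t: 18.87
tool_pos: [0.3854, 0.2328, 0.0037]
tcp_rot: [[-0.084, 0.996, -0.0], [0.996, 0.084, -0.0], [-0.0, -0.0, -1.0]]
ft_force: [-0.2, -0.2, -2.0]
finger_gap: 0.329
gripper_force: 49.6
```

Emit:
arm_command(deltas=[[[0,0,0.05],0,1],[[0,0,0],0,1],[[0,0,0],0,1]])

```text
t: 19.12
tool_pos: [0.3857, 0.233, 0.0029]
tcp_rot: [[-0.084, 0.996, 0.0], [0.996, 0.084, 0.0], [0.0, 0.0, -1.0]]
ft_force: [-0.6, -0.6, 2.4]
finger_gap: 0.329
gripper_force: 51.7
```

Emit:
arm_command(deltas=[[[0,0,0.05],0,1],[[0,0,0],0,1],[[0,0,0],0,1]])

```text
t: 19.37
tool_pos: [0.3857, 0.233, 0.0028]
tcp_rot: [[-0.084, 0.996, -0.001], [0.996, 0.084, -0.0], [-0.0, -0.001, -1.0]]
ft_force: [-5.1, -1.8, 13.1]
finger_gap: 0.334
gripper_force: 57.9
```

Contact with the tray floor. Release gently and rise.

Emit:
arm_command(deltas=[[[0,0,-0.03],0,1],[[0,0,0],0,0.28],[[0,0,0],0,0.15],[[0,0,0],0,0],[[0,0,0],0,0],[[0,0,-0.3],0,0],[[0,0,-0.6],0,0],[[0,0,-1],0,0],[[0,0,-1],0,0],[[0,0,-1],0,0],[[0,0,-1],0,0],[[0,0,-1],0,0],[[0,0,-1],0,0],[[0,0,0],0,0],[[0,0,0],0,0]], squeeze=20)

```text
t: 20.62
tool_pos: [0.3868, 0.2334, 0.1768]
tcp_rot: [[-0.084, 0.996, 0.004], [0.996, 0.084, 0.002], [0.001, 0.005, -1.0]]
ft_force: [-0.2, -0.1, -0.2]
finger_gap: 0.504
gripper_force: 0.0
```

Run:
```python
from h import *
im,d,c=snap('wrist','w7'); i2=snap('side','d7')[0]
a=cv2.resize(im,(512,384)); b=cv2.resize(i2[110:290,120:340],(288,236)); o=np.zeros((384,800,3),np.uint8); o[:,:512]=a; o[:236,512:]=b
cv2.imwrite('pics/w7b.png',o[:,:,::-1])
P=cloud(d,c); m=(abs(P[...,0]-.385)<.045)&(abs(P[...,1]-.245)<.06)&(P[...,2]<.03)
hsv=cv2.cvtColor(im,cv2.COLOR_RGB2HSV); k=m&(hsv[...,1]<130); print(np.percentile(P[...,2][k],[5,25,50,75,95]))
```

```text
[0.00206468 0.00749511 0.00833543 0.00888142 0.00963964]
```

View pics/w7b.png

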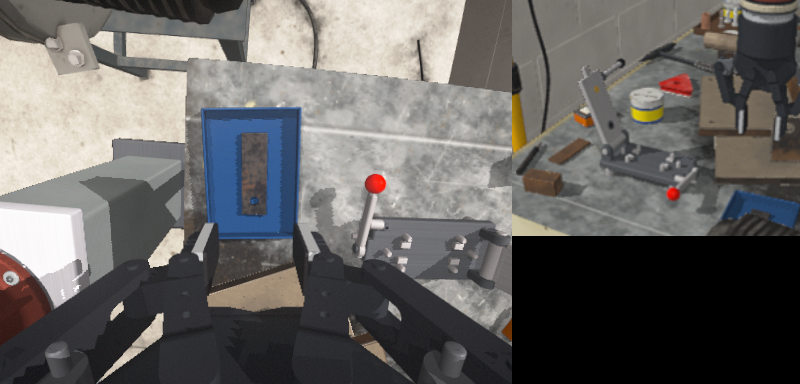

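The bar lies flat in the middle of the tray at (254,175), with its top at about 8–9 mm. The leaf is open on its stop, the latch is over, and the bystanders are untouched.

```bash
python3 -c "
from cell import ticket
print(ticket.finish_job())"
```

```text
the job is handed in; nothing more can be done
None
```

The job is done and handed in at about 21 s of the 59 s: the latch is clear, the leaf rests open on its stop, the bar lies flat in the blue tray, and the loose things around the jig were not moved.

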